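# Clamp the glued bracket at the repair table

### The job

A glued metal bracket lies under one of the two small screw presses on the repair table. Turn that press's T-handle clockwise (seen from above) until it clearly stiffens and the pad holds the bracket firmly, without cranking on hard past that point and without shifting the bracket, then let go. Leave the handle of the empty press as it is.

Things in the scene. Friction and masses are not known exactly. Their poses are not given: they have to be found in the camera images.
- bracket: The glued part: a loose grey die-cast aluminium bar 124 x 50 x 16 mm with a round boss (38 mm across, 10 mm high) near one end, about 0.25 kg. Origin: centre of its underside; x along its length towards the boss, z up. It lies flat on the base of the loaded press, its middle under the pad, its ends showing on both sides of the beam.
- loaded_press_pad: Black rubber disc, 30 mm across, 8 mm thick, under the spindle of the loaded press. Origin: centre of its underside; z up. It does not turn. It starts 3 to 8 mm above the bracket's top, comes down 8 mm per rad of handle turn and is backed by a stiff spring. Resistance at the handle: a steady drag of about 0.12 N m, then, once the pad touches, rising by about 0.05 N m per 0.1 rad.
- loaded_grip (a point): Centre of the T-bar of the press with the bracket, 163 mm above the table on its vertical screw axis; x along the bar, z up. Steel bar 108 mm long, 14 wide, 16 high, on a shank 11 mm across. Clockwise from above tightens; the bar stays at this height. The pad touches after 0.35 to 0.95 rad; 0.3 rad more is firm, over 0.5 rad more too tight. Let go, it springs back a little, then stays.
- loaded_press: The press with the bracket, fixed: grey base 130 (x) x 150 (y) x 18 mm, two steel pillars 122 mm apart in y, a beam 34 x 150 mm across them with its top at 113 mm and a collar on it up to 119 mm. Origin: centre of the base's underside, on the screw axis; z up. The other press is alike but empty; either may stand on the left.
- empty_bar_end (a point): One end of the T-bar of the empty press, on the bar's centre line, 45 mm from that press's screw axis and 163 mm above the table; x points outward along the bar. To be left where it is.
Not all that is in view belongs to the job. Leave any orange look-alike of the loaded_press alone.

How it is judged:
By the outcome, as a careful person would: the job done as asked, in the order asked, and still so for the second after the job is handed in, with the robot touching nothing.
It also fails if it takes over 43 s, if anything falls off the work surface, if the arm or the gripper's body presses on something with over 40 N, if the wrist force passes 120 N, or if a joint passes its speed limit or range.

### The arm

A 6-joint arm with a two-finger parallel gripper is mounted at the origin on the work surface. World frame = base frame: x ahead of the robot, y to its left, z up, the work surface at z = 0. Lengths are in m, angles in rad, forces in N, time in s.
With the tool pointing down it reaches from about 0.35 to 0.95 m from the base axis. Payload 17.4 kg.
Tool frame: the origin (TCP) lies at the very end of the fingers, on their centre line; the grasp point (between the pads) lies 19 mm behind it; z points along the fingers, y is the line along which they close (so a half turn about z gives the same grasp; the last joint's range is limited). The gripper opens to 93 mm and grips with 3 to 60 N. Pads are 15 mm wide; open, the fingers measure 128 mm over their backs; the gripper's body (75 mm by 188 mm) begins 65 mm behind the grasp point.
Start: joints at [1.121, 0.116, 1.442, -0, 1.584, -0.038], TCP at [0.27, 0.619, 0.219] pointing down, gripper open.
Joint ranges: [-2.83, 2.83], [-0.83, 2.19], [0.07, 2.5], [-1.14, 4.28], [0.01, 3], [-2.97, 2.97]. Speed limits (rad/s): [1.89, 1.89, 2.22, 3.14, 3.14, 3.14].

### API

Orientations are given as a rotation vector (axis times angle).
In Python, from plant import get_obs, eyes, order gives the robot as it stands.
- The arm moves only by the tool servo_tool, never from a script. Its argument "plan" is a list of rows, each an object with "xyz": the shift along the world's x, y, z in m, a list of three; "angular": the turn, a rotation vector about the world's x, y, z in degrees, a list of three; "grip": the finger opening in m, from 0 to 0.093. A call has 1 to 8 rows; each row shifts and turns the commanded pose from where the row before left it; what a row does not reach is not made up. A row lasts 1/8 s, in which the tool goes at most 62.5 mm and 10.7 degrees, less where a joint would pass 70% of its speed; a pose out of reach is approached as far as the arm can. A call with a gripper value outside its range is refused whole. The fingers move at their own pace and stop on an object; "newtons" is the grip in N (left out, the last holds). Time passes only in rows, so rows that do not move let the fingers close. It gives the time, the measured TCP pose, the force, the opening and the grip force at its end, in the units of the state.
- get_obs(): the state, without advancing time (a new reading comes with each control period).
- eyes.camera(name): name is "scene" or "top" or "wrist"; returns the picture (480x640x3 uint8, red, green, blue); there is no depth.
- eyes.camera_params(name): a dict with "K" (3x3 intrinsics, pixels), "R" (3x3) and "t" (3): a world point X has camera coordinates R X + t. Camera axes: x right, y down, z forward; pixel columns grow to the right and rows downward; lengths in m; the calibration is good to about 2 mm. The wrist camera is an equidistant fisheye: a pixel r from the principal point sees the ray r / f radians off the axis. A picture is of the moment at which its call begins: read the wrist's pose just before it. camera_params takes no time and is no camera call; for the wrist camera it gives the pose at the moment of the call.
- order.job_done(): hands the job in; it is judged then, once.
The state is a dict: "time": time; "joints": joint angles; "qvel": joint speeds; "joint_torque": joint torques, N m; "ee_pos": TCP position; "ee_rot": TCP orientation; "force": force on the tool from outside, world axes, zero at the start; "moment": the same for the moment, N m; "width": finger opening in m; "grasp_force": force on a finger pad.
Only numpy, scipy, OpenCV 4.12 (cv2) and the standard library are available. Lean on these libraries where they do the work, as an engineer would, in place of code of your own. Each camera call takes 0.05 s, during which the arm holds its last target. There are 200 camera calls.

## Working session

There is one attempt and no reset: what is moved stays moved. The work goes in short steps, Python scripts to look and compute and a tool call to move; the robot and the scene stay as the last step left them, time stands still between calls to the robot, and variables do not carry over. Pictures are saved under pics/ and viewed, at most 10 in all, crops included, and the job is handed in when it is done.

Besides the shell and the picture viewer there is one more tool, called after ">>>" as name(argument=value, ...), one argument or row to a line, values as JSON. servo_tool: Moves the arm, as the interface text tells. Its arguments: {"type":"object","properties":{"plan":{"type":"array","items":{"type":"object","properties":{"xyz":{"type":"array","items":{"type":"number"}},"angular":{"type":"array","items":{"type":"number"}},"grip":{"type":"number"}}}},"newtons":{"type":"number"}},"required":["plan"]}

```bash
mkdir -p pics; python3 - <<'E'
from plant import get_obs, eyes
import cv2,numpy as np
for n in("scene","top"):
    cv2.imwrite(f"pics/{n}0.png",eyes.camera(n)[:,:,::-1])
    p=eyes.camera_params(n);print(n,np.round(p["K"],1).tolist(),np.round(p["R"],3).tolist(),np.round(p["t"],3))
o=get_obs();print(o["time"],o["ee_rot"],o["width"],o["force"])
E
```

```text
scene [[469.4, 0.0, 325.1], [0.0, 469.4, 229.1], [0.0, 0.0, 1.0]] [[0.976, 0.217, -0.004], [0.191, -0.865, -0.464], [-0.104, 0.453, -0.886]] [-0.586 -0.101  1.176]
top [[454.6, 0.0, 313.2], [0.0, 454.6, 230.7], [0.0, 0.0, 1.0]] [[0.001, -1.0, -0.003], [-0.995, -0.001, -0.1], [0.1, 0.003, -0.995]] [-0.059  0.621  0.815]
0.1 [-6.42249144e-01 -3.07497978e+00  1.58059047e-03] 0.09280743622031228 [0.47625125 0.22492273 0.22503248]
```

View pics/scene0.png

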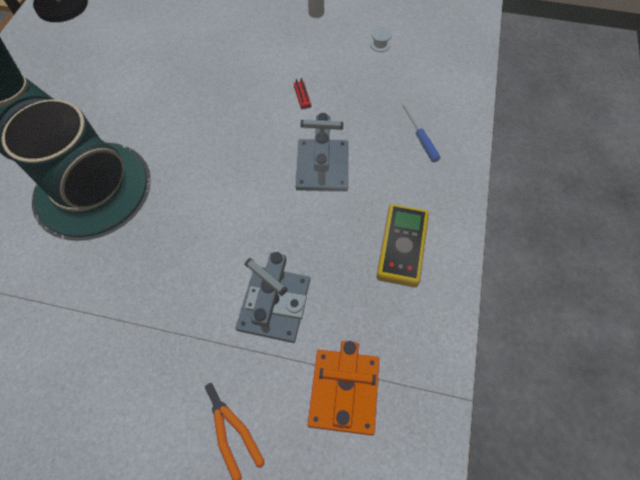

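View pics/top0.png

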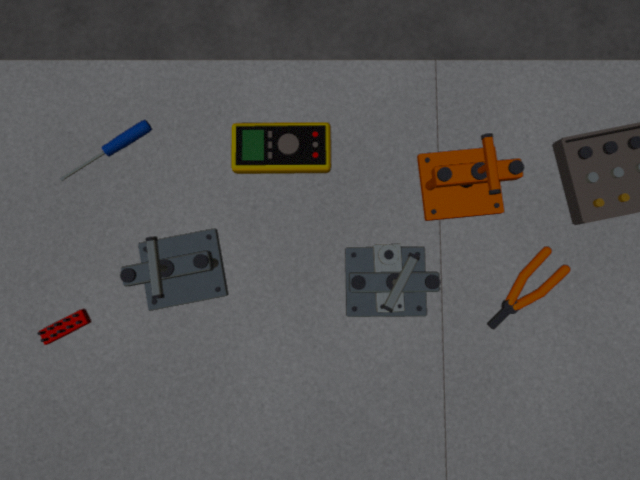

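Candidates for the loaded press in the top view are the grey press at (386,282), the grey press at (182,268) and the orange one at (470,180). Only the first has the light bar with a boss (388,254) under its beam, so I choose it. The orange one is a decoy and the left grey one is empty. Next is a close crop to check that.

```bash
cat > h.py <<'E'
import numpy as np
from plant import eyes
def ray(n,u,v,z):
    p=eyes.camera_params(n);K,R,t=map(np.array,(p["K"],p["R"],p["t"]))
    d=R.T@np.linalg.solve(K,[u,v,1]);c=-R.T@t
    return c+d*(z-c[2])/d[2]
def proj(n,X):
    p=eyes.camera_params(n);q=np.array(p["K"])@(np.array(p["R"])@X+p["t"]);return q[:2]/q[2]
E
python3 - <<'E'
import cv2
a=cv2.imread("pics/top0.png")[230:330,330:450];b=cv2.imread("pics/scene0.png")[240:350,230:320]
a=cv2.resize(a,(480,400),interpolation=2);b=cv2.resize(b,(320,400),interpolation=2)
cv2.imwrite("pics/c1.png",cv2.hconcat([a,b]))
E
```

```text
(no output)
```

View pics/c1.png

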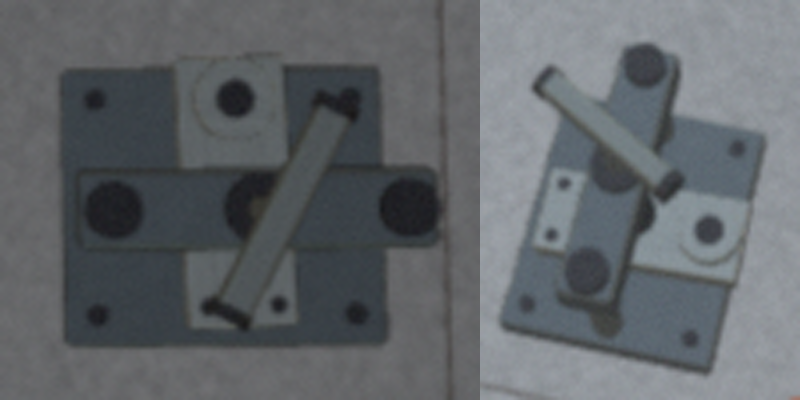

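The crop confirms it: bracket with boss (crop 235,98) under the beam of the grey press, and T-bar ends at crop (338,100) and (233,312).

```bash
python3 - <<'E'
from h import *
np.set_printoptions(precision=4,suppress=True)
f=lambda x,y:(330+x/4,230+y/4)
a,b=[ray("top",*f(*p),.170) for p in((338,100),(233,312))]
print("top",a,b,(a+b)/2,np.linalg.norm(a-b),np.degrees(np.arctan2(*(a-b)[1::-1])))
g=lambda x,y:(230+(x-480)/3.556,240+y/3.636)
c,d=[ray("scene",*g(*p),.170) for p in((547,80),(668,186))]
print("scene",c,d,(c+d)/2,np.linalg.norm(c-d),np.degrees(np.arctan2(*(d-c)[1::-1])))
q=[ray("top",*f(*p),.018) for p in((62,68),(380,66),(387,343),(67,345))]
print("base",np.mean(q,0),q)
q=[ray("top",*f(*p),.113) for p in((113,209),(408,209))];print("pillars",q,np.mean(q,0))
from plant import get_obs
o=get_obs();from scipy.spatial.transform import Rotation as Q
print(Q.from_rotvec(o["ee_rot"]).as_matrix(),o["joints"])
E
```

```text
top [ 0.57  -0.215  0.17 ] [ 0.4891 -0.1733  0.17  ] [ 0.5295 -0.1942  0.17  ] 0.09102667316420304 -27.286120490533413
scene [ 0.4902 -0.173   0.17  ] [ 0.5689 -0.2159  0.17  ] [ 0.5296 -0.1944  0.17  ] 0.0895328144194896 -28.572764193272295
base [ 0.5282 -0.1942  0.018 ] [array([ 0.592, -0.119,  0.018]), array([ 0.593 , -0.2685,  0.018 ]), array([ 0.4645, -0.2688,  0.018 ]), array([ 0.4634, -0.1206,  0.018 ])]
pillars [array([ 0.5273, -0.1333,  0.113 ]), array([ 0.5275, -0.2556,  0.113 ])] [ 0.5274 -0.1945  0.113 ]
[[-0.9164  0.4003 -0.0005]
 [ 0.4003  0.9164 -0.0009]
 [ 0.     -0.001  -1.    ]] [ 1.1212  0.1165  1.4422  0.      1.584  -0.0378]
```

Both cameras agree: the screw axis is at about (0.5285, -0.194) and the bar points at -28°. That matches the base (130x150) and the pillars (122 apart). Next I go above it.

>>> servo_tool(
  plan=[
    {"xyz": [0.016,-0.05,0.01],"angular": [0,0,0],"grip": 0.093},
    {"xyz": [0.016,-0.05,0.01],"angular": [0,0,0],"grip": 0.093},
    {"xyz": [0.016,-0.05,0.01],"angular": [0,0,0],"grip": 0.093},
    {"xyz": [0.016,-0.05,0.01],"angular": [0,0,0],"grip": 0.093},
    {"xyz": [0.016,-0.05,0],"angular": [0,0,0],"grip": 0.093},
    {"xyz": [0.016,-0.05,0],"angular": [0,0,0],"grip": 0.093},
    {"xyz": [0.016,-0.05,0],"angular": [0,0,0],"grip": 0.093},
    {"xyz": [0.016,-0.05,0],"angular": [0,0,0],"grip": 0.093},
  ],
  newtons=40,
)

```text
time: 1.1
ee_pos: [0.3982, 0.2169, 0.2585]
ee_rot: [-0.642, -3.075, 0.0]
force: [0.8, 1.2, -0.9]
width: 0.0931
grasp_force: 0.0
```

>>> servo_tool(
  plan=[
    {"xyz": [0.016,-0.05,0],"angular": [0,0,0],"grip": 0.093},
    {"xyz": [0.016,-0.05,0],"angular": [0,0,0],"grip": 0.093},
    {"xyz": [0.016,-0.05,0],"angular": [0,0,0],"grip": 0.093},
    {"xyz": [0.016,-0.05,0],"angular": [0,0,0],"grip": 0.093},
    {"xyz": [0.016,-0.05,0],"angular": [0,0,0],"grip": 0.093},
    {"xyz": [0.016,-0.05,0],"angular": [0,0,-4.4],"grip": 0.093},
    {"xyz": [0.016,-0.05,-0.01],"angular": [0,0,0],"grip": 0.093},
    {"xyz": [0,0,0],"angular": [0,0,0],"grip": 0.093},
  ],
)

```text
time: 2.1
ee_pos: [0.5101, -0.134, 0.2469]
ee_rot: [-0.764, -3.044, 0.0]
force: [0.1, -0.1, -0.7]
width: 0.0932
grasp_force: 0.0
```

>>> servo_tool(
  plan=[
    {"xyz": [0.009,-0.03,0],"angular": [0,0,0],"grip": 0.06},
    {"xyz": [0.009,-0.03,0],"angular": [0,0,0],"grip": 0.06},
    {"xyz": [0,0,0],"angular": [0,0,0],"grip": 0.06},
  ],
)

```text
time: 2.48
ee_pos: [0.5282, -0.192, 0.2483]
ee_rot: [-0.761, -3.047, -0.0]
force: [-0.0, 0.2, -0.2]
width: 0.0677
grasp_force: 0.0
```

```bash
python3 - <<'E'
from plant import get_obs, eyes
import cv2,numpy as np
o=get_obs();p=eyes.camera_params("wrist")
im=eyes.camera("wrist")[:,:,::-1].copy()
K,R,t=[np.array(p[k]) for k in("K","R","t")]
a=np.radians(-28);d=np.array([np.cos(a),np.sin(a),0])
for s in(-.054,0,.054):
  for z in (.171,):
    c=R@(np.array([.5285,-.1943,z])+s*d)+t
    th=np.arccos(c[2]/np.linalg.norm(c));r=K[0,0]*th;u=K[:2,2]+r*c[:2]/np.hypot(*c[:2])
    print(u);cv2.circle(im,tuple(int(v) for v in u),2,(0,0,255),-1)
print(o["ee_pos"],o["ee_rot"],o["force"],o["width"],o["moment"])
cv2.imwrite("pics/w1.png",im)
E
```

```text
[308.99864952 166.94747008]
[309.13905253 245.66598222]
[309.34268349 315.33080333]
[ 0.52824006 -0.19198946  0.24826287] [-7.61312121e-01 -3.04709278e+00 -1.77818049e-04] [-0.02067261  0.17725755 -0.18980292] 0.06766939604042418 [ 0.01094543 -0.0119121   0.01632165]
```

View pics/w1.png

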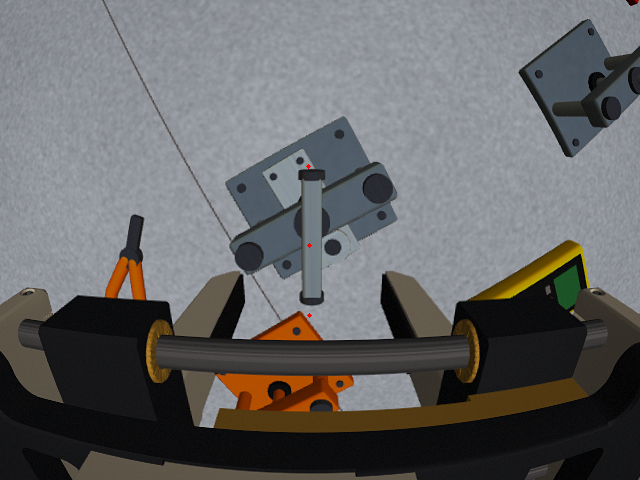

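The wrist view shows the bar from (312,172) to (312,302), centred between the fingers and lined up with them to within about 2 mm. I can descend and close.

>>> servo_tool(
  plan=[
    {"xyz": [0,-0.001,-0.05],"angular": [0,0,0],"grip": 0.05},
    {"xyz": [0,0,-0.04],"angular": [0,0,0],"grip": 0.05},
    {"xyz": [0,0,-0.014],"angular": [0,0,0],"grip": 0.04},
    {"xyz": [0,0,0],"angular": [0,0,0],"grip": 0.03},
    {"xyz": [0,0,0],"angular": [0,0,0],"grip": 0.02},
  ],
  newtons=15,
)

```text
time: 3.15
ee_pos: [0.5289, -0.1924, 0.1466]
ee_rot: [0.759, 3.046, -0.0]
force: [1.0, -0.5, 0.3]
width: 0.0252
grasp_force: 0.0
```

>>> servo_tool(
  plan=[
    {"xyz": [0,0,0],"angular": [0,0,0],"grip": 0.0},
    {"xyz": [0,0,0],"angular": [0,0,0],"grip": 0.0},
    {"xyz": [0,0,0],"angular": [0,0,0],"grip": 0.0},
  ],
)

```text
time: 3.52
ee_pos: [0.5285, -0.1929, 0.1461]
ee_rot: [0.76, 3.047, -0.001]
force: [-2.3, -1.8, 6.6]
width: 0.0136
grasp_force: 15.0
```

```bash
cat > s.py <<'E'
from plant import get_obs
import numpy as np
o=get_obs();r=o["ee_rot"];r=np.array(r)
from scipy.spatial.transform import Rotation as Q
y=Q.from_rotvec(r).as_matrix()[:,1]
print(round(o["time"],2),np.round(o["ee_pos"],4),"yaw",round(np.degrees(np.arctan2(y[1],y[0])),2),"F",np.round(o["force"],1),"M",np.round(o["moment"],3),o["width"],o["grasp_force"])
E
python3 s.py
```

```text
3.52 [ 0.5285 -0.1929  0.1461] yaw 61.99 F [-2.3 -1.8  6.6] M [-0.328  0.434 -0.078] 0.013600107898897228 15.00057265162468
```

>>> servo_tool(
  plan=[
    {"xyz": [0,0,0],"angular": [0,0,0],"grip": 0.0},
    {"xyz": [0,0,0],"angular": [0,0,-3],"grip": 0.0},
    {"xyz": [0,0,0],"angular": [0,0,-4],"grip": 0.0},
    {"xyz": [0,0,0],"angular": [0,0,-4],"grip": 0.0},
    {"xyz": [0,0,0],"angular": [0,0,-4],"grip": 0.0},
  ],
  newtons=45,
)

```text
time: 4.15
ee_pos: [0.5283, -0.1932, 0.1461]
ee_rot: [1.154, 2.92, -0.002]
force: [-5.0, -5.2, 7.5]
width: 0.0134
grasp_force: 45.0
```

```bash
python3 s.py
```

```text
4.15 [ 0.5283 -0.1932  0.1461] yaw 46.86 F [-5.  -5.2  7.5] M [-0.869  0.835  0.109] 0.013367109665870913 45.020872950553894
```

>>> servo_tool(
  plan=[
    {"xyz": [0,0,0],"angular": [0,0,-2],"grip": 0.0},
    {"xyz": [0,0,0],"angular": [0,0,-2],"grip": 0.0},
    {"xyz": [0,0,0],"angular": [0,0,-2],"grip": 0.0},
  ],
)

```text
time: 4.53
ee_pos: [0.5282, -0.1933, 0.1461]
ee_rot: [1.304, 2.856, -0.002]
force: [-5.3, -5.2, 8.1]
width: 0.0137
grasp_force: 45.0
```

```bash
python3 s.py
```

```text
4.53 [ 0.5282 -0.1933  0.1461] yaw 40.92 F [-5.3 -5.2  8.1] M [-0.964  1.044  0.11 ] 0.01368911577858683 45.02129316329956
```

>>> servo_tool(
  plan=[
    {"xyz": [0,0,0],"angular": [0,0,-2],"grip": 0.0},
    {"xyz": [0,0,0],"angular": [0,0,-2],"grip": 0.0},
    {"xyz": [0,0,0],"angular": [0,0,-2],"grip": 0.0},
  ],
)

```text
time: 4.9
ee_pos: [0.5281, -0.1934, 0.1461]
ee_rot: [1.452, 2.784, -0.003]
force: [-7.1, -6.7, 8.5]
width: 0.0135
grasp_force: 45.0
```

```bash
python3 s.py
```

```text
4.9 [ 0.5281 -0.1934  0.1461] yaw 34.91 F [-7.1 -6.7  8.5] M [-1.127  1.273  0.147] 0.013455133339742279 45.02628028392792
```

>>> servo_tool(
  plan=[
    {"xyz": [0,0,0],"angular": [0,0,-1.5],"grip": 0.0},
    {"xyz": [0,0,0],"angular": [0,0,-1.5],"grip": 0.0},
  ],
)

```text
time: 5.15
ee_pos: [0.528, -0.1935, 0.1461]
ee_rot: [1.524, 2.746, -0.003]
force: [-8.4, -6.5, 7.9]
width: 0.0138
grasp_force: 45.0
```

```bash
python3 s.py
```

```text
5.15 [ 0.528  -0.1935  0.1461] yaw 31.93 F [-8.4 -6.5  7.9] M [-1.112  1.36   0.141] 0.013810752807326448 45.038087368011475
```

>>> servo_tool(
  plan=[
    {"xyz": [0,0,0],"angular": [0,0,-1.5],"grip": 0.0},
    {"xyz": [0,0,0],"angular": [0,0,-1.5],"grip": 0.0},
  ],
)

```text
time: 5.4
ee_pos: [0.5279, -0.1935, 0.1461]
ee_rot: [1.596, 2.705, -0.003]
force: [-9.0, -7.3, 8.6]
width: 0.0137
grasp_force: 45.1
```

```bash
python3 s.py
```

```text
5.4 [ 0.5279 -0.1935  0.1461] yaw 28.92 F [-9.  -7.3  8.6] M [-1.17   1.425  0.185] 0.013749429716609174 45.05218505859375
```

>>> servo_tool(
  plan=[
    {"xyz": [0,0,0],"angular": [0,0,-1.5],"grip": 0.0},
    {"xyz": [0,0,0],"angular": [0,0,-1.5],"grip": 0.0},
  ],
)

```text
time: 5.65
ee_pos: [0.5278, -0.1936, 0.1461]
ee_rot: [1.666, 2.662, -0.003]
force: [-8.9, -7.2, 7.7]
width: 0.0135
grasp_force: 45.1
```

```bash
python3 s.py
```

```text
5.65 [ 0.5278 -0.1936  0.1461] yaw 25.92 F [-8.9 -7.2  7.7] M [-1.257  1.592  0.23 ] 0.01345107179486979 45.06871998310089
```

>>> servo_tool(
  plan=[
    {"xyz": [0,0,0],"angular": [0,0,-1.5],"grip": 0.0},
    {"xyz": [0,0,0],"angular": [0,0,-1.5],"grip": 0.0},
  ],
)

```text
time: 5.9
ee_pos: [0.5278, -0.1936, 0.1461]
ee_rot: [1.735, 2.618, -0.003]
force: [-10.0, -7.4, 8.6]
width: 0.0134
grasp_force: 45.1
```

```bash
python3 s.py
```

```text
5.9 [ 0.5278 -0.1936  0.1461] yaw 22.92 F [-10.   -7.4   8.6] M [-1.274  1.772  0.21 ] 0.013385733174375452 45.08741497993469
```

>>> servo_tool(
  plan=[
    {"xyz": [0,0,0],"angular": [0,0,-1.5],"grip": 0.0},
    {"xyz": [0,0,0],"angular": [0,0,-1.5],"grip": 0.0},
  ],
)

```text
time: 6.15
ee_pos: [0.5277, -0.1936, 0.1461]
ee_rot: [1.803, 2.571, -0.004]
force: [-10.4, -7.3, 8.9]
width: 0.0134
grasp_force: 45.1
```

```bash
python3 s.py
```

```text
6.15 [ 0.5277 -0.1936  0.1461] yaw 19.92 F [-10.4  -7.3   8.9] M [-1.342  1.863  0.309] 0.013355904522333463 45.108495354652405
```

>>> servo_tool(
  plan=[
    {"xyz": [0,0,0],"angular": [0,0,-1.5],"grip": 0.0},
    {"xyz": [0,0,0],"angular": [0,0,-1.5],"grip": 0.0},
  ],
)

```text
time: 6.4
ee_pos: [0.5276, -0.1936, 0.1461]
ee_rot: [1.87, 2.523, -0.004]
force: [-12.0, -8.0, 9.5]
width: 0.0137
grasp_force: 45.1
```

```bash
python3 s.py
```

```text
6.4 [ 0.5276 -0.1936  0.1461] yaw 16.92 F [-12.   -8.    9.5] M [-1.37   2.014  0.267] 0.01367137779225967 45.13197898864746
```

>>> servo_tool(
  plan=[
    {"xyz": [0,0,0],"angular": [0,0,-1],"grip": 0.0},
    {"xyz": [0,0,0],"angular": [0,0,-1],"grip": 0.0},
  ],
)

```text
time: 6.65
ee_pos: [0.5276, -0.1936, 0.1461]
ee_rot: [1.913, 2.491, -0.004]
force: [-12.3, -7.6, 9.8]
width: 0.0138
grasp_force: 45.1
```

```bash
python3 s.py
```

```text
6.65 [ 0.5276 -0.1936  0.1461] yaw 14.94 F [-12.3  -7.6   9.8] M [-1.406  2.089  0.365] 0.013782383861052558 45.14822602272034
```

>>> servo_tool(
  plan=[
    {"xyz": [0,0,0],"angular": [0,0,-1],"grip": 0.0},
  ],
)

```text
time: 6.78
ee_pos: [0.5276, -0.1937, 0.1461]
ee_rot: [1.935, 2.474, -0.004]
force: [-11.5, -7.4, 10.5]
width: 0.0136
grasp_force: 45.2
```

```bash
python3 s.py
```

```text
6.78 [ 0.5276 -0.1937  0.1461] yaw 13.94 F [-11.5  -7.4  10.5] M [-1.333  2.164  0.334] 0.013572115959172895 45.15737056732178
```

>>> servo_tool(
  plan=[
    {"xyz": [0,0,0],"angular": [0,0,0],"grip": 0.0},
  ],
)

```text
time: 6.9
ee_pos: [0.5276, -0.1936, 0.1461]
ee_rot: [1.934, 2.474, -0.004]
force: [-11.4, -7.2, 9.4]
width: 0.014
grasp_force: 45.1
```

```bash
python3 s.py; cat > w.py <<'E'
import cv2,sys
from plant import eyes
a=eyes.camera("top")[230:330,330:450,::-1];b=eyes.camera("scene")[240:350,230:320,::-1]
cv2.imwrite(sys.argv[1],cv2.hconcat([cv2.resize(a,(480,400),interpolation=2),cv2.resize(b,(320,400),interpolation=2)]))
E
```

```text
6.9 [ 0.5276 -0.1936  0.1461] yaw 13.96 F [-11.4  -7.2   9.4] M [-1.375  2.093  0.336] 0.01398943162080781 45.12681305408478
```

The torque has risen to about 0.34 N m, which is about 0.22 over the drag and 0.4 rad past touch. That is firm and short of too tight, so I let go.

>>> servo_tool(
  plan=[
    {"xyz": [0,0,0],"angular": [0,0,0],"grip": 0.03},
    {"xyz": [0,0,0],"angular": [0,0,0],"grip": 0.06},
    {"xyz": [0,0,0],"angular": [0,0,0],"grip": 0.06},
    {"xyz": [0,0,0.03],"angular": [0,0,0],"grip": 0.06},
    {"xyz": [0,0,0.05],"angular": [0,0,0],"grip": 0.06},
    {"xyz": [0,0,0.06],"angular": [0,0,0],"grip": 0.06},
    {"xyz": [-0.05,0.03,0],"angular": [0,0,0],"grip": 0.06},
  ],
)

```text
time: 7.78
ee_pos: [0.4803, -0.1633, 0.2892]
ee_rot: [1.931, 2.471, 0.003]
force: [-0.3, -0.4, 0.6]
width: 0.06
grasp_force: 0.0
```

>>> servo_tool(
  plan=[
    {"xyz": [-0.05,0.03,0],"angular": [0,0,0],"grip": 0.06},
    {"xyz": [-0.05,0.03,0],"angular": [0,0,0],"grip": 0.06},
    {"xyz": [0,0.05,0.02],"angular": [0,0,0],"grip": 0.06},
    {"xyz": [0,0.05,0],"angular": [0,0,0],"grip": 0.06},
    {"xyz": [0,0.05,0],"angular": [0,0,0],"grip": 0.06},
    {"xyz": [0,0,0],"angular": [0,0,0],"grip": 0.06},
    {"xyz": [0,0,0],"angular": [0,0,0],"grip": 0.06},
  ],
)

```text
time: 8.65
ee_pos: [0.3782, 0.0474, 0.3047]
ee_rot: [1.933, 2.476, -0.0]
force: [0.5, -0.1, 0.4]
width: 0.0598
grasp_force: 0.0
```

```bash
python3 s.py; python3 w.py pics/end.png
```

```text
8.65 [0.3782 0.0474 0.3047] yaw 14.05 F [ 0.5 -0.1  0.4] M [-0.058  0.068  0.044] 0.059819866916903934 0.0
```

View pics/end.png

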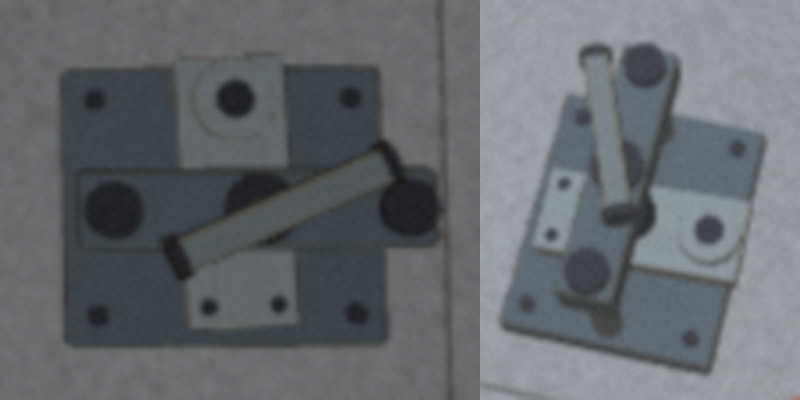

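The final view shows the T-bar turned from about -27° to -65° (crop ends 385,160 and 177,257). It sprang back about 0.17 rad, which is what balances the 0.12 N m drag and fits a peak of about 0.4 rad past touch. The bracket and boss (235,98) have not moved.

```bash
python3 -c "
from plant import order
print(order.job_done())"
```

```text
the job is handed in; nothing more can be done
None
```

I turned the loaded press's handle clockwise until it clearly stiffened, about 0.4 rad past touch by my estimate, then let go; the bracket has not moved, the empty press was not touched, and the job is handed in.

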